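# Find the full tin of terminals by its weight and hold it up

## Task

Three identical closed tins stand in a row on the mat of this wiring bench, and only their weight tells which one is still full of terminals. Lift each in turn clear of the mat by a few centimetres to feel its weight, the left one first, then the middle one, then the right one as seen from the robot, always keeping them upright and standing each one you are done with back on the mat. Finish while holding the heaviest tin still and upright in the gripper, at least 15 cm above the mat, with the other two standing on the mat and the other items left alone.

Things in the scene. Friction and masses are not known exactly. Their poses are not given: they have to be found in the camera images.
- tin_left_center (a point): the left-most (largest y, on the robot's left) of three identical closed round steel tins in a row on the mat: 54 mm diameter, 80 mm high, straight sides, lid fixed shut. This point is its centre, 40 mm above its underside; z is its axis, up. Each weighs 0.14 to 0.60 kg, the heaviest over 0.1 kg more than the others; any may be it. Contents shift a few mm at most.
- tin_middle_center (a point): the middle one of three identical closed round steel tins in a row on the mat: 54 mm diameter, 80 mm high, straight sides, lid fixed shut. This point is its centre, 40 mm above its underside; z is its axis, up. Each weighs 0.14 to 0.60 kg, the heaviest over 0.1 kg more than the others; any may be it. Contents shift a few mm at most.
- tin_right_center (a point): the right-most (smallest y, on the robot's right) of three identical closed round steel tins in a row on the mat: 54 mm diameter, 80 mm high, straight sides, lid fixed shut. This point is its centre, 40 mm above its underside; z is its axis, up. Each weighs 0.14 to 0.60 kg, the heaviest over 0.1 kg more than the others; any may be it. Contents shift a few mm at most.
- mat: grey work mat, 320 mm (its x) by 500 mm (its y), 4 mm thick, fixed flat on the bench; origin at the centre of its underside at bench height, so its top is 4 mm above the bench; turned by up to about 11 degrees.
- breaker_c (a point): circuit breaker, white plastic block 90 x 78 x 18 mm with a small black toggle, lying on its side on the mat at the far side between the left and middle tins; this point is at its centre. Leave it alone.
- tape_c (a point): roll of black insulating tape, ring of 66 mm outer diameter, 18 mm high, lying flat on the mat at the far side between the middle and right tins; this point is on its axis, half-way up. Leave it alone.
- strip_c (a point): black terminal strip, 90 x 22 x 18 mm, lying on the mat on the robot's side between the left and middle tins; this point is at its centre. Leave it alone.
- driver_c (a point): screwdriver with a yellow handle, 180 mm long, lying on the bench to the right of the mat; this point is at its grip. Leave it alone.
- contactor_c (a point): black contactor block, 60 x 45 mm, 62 mm high, standing on the bench to the left of the mat; this point is at its centre. Leave it alone.
Not all that is in view belongs to the job. Leave any green or purple look-alike of the part that bears tin_left_center alone.

How it is judged:
On the way, in this order (a step that is already met when the one before it is completed fails the run):
1. the left tin is held upright in the gripper at least 20 mm clear of the mat (height (world z) of tin_left_center above 0.064 m and contact force between the fingers and tin_left above 0.5 N and angle between tin_left_center's own z axis and vertical below 0.25 rad), for 0.2 s.
2. the middle tin is held upright in the gripper at least 20 mm clear of the mat (height (world z) of tin_middle_center above 0.064 m and contact force between the fingers and tin_middle above 0.5 N and angle between tin_middle_center's own z axis and vertical below 0.25 rad), for 0.2 s.
3. the right tin is held upright in the gripper at least 20 mm clear of the mat (height (world z) of tin_right_center above 0.064 m and contact force between the fingers and tin_right above 0.5 N and angle between tin_right_center's own z axis and vertical below 0.25 rad), for 0.2 s.
At the end, for the whole second after the job is handed in: the heaviest tin is held by the fingers, upright within 0.25 rad, its underside at least 140 mm above the mat, still (under 30 mm/s); the two lighter tins stand by themselves on the mat, upright within 0.1 rad, at rest and not touched by the fingers (((height (world z) of tin_left_center above 0.184 m and contact force between the fingers and tin_left above 0.5 N and angle between tin_left_center's own z axis and vertical below 0.25 rad and linear speed of each of tin_left, tin_middle, tin_right below 0.03 m/s and contact force between tin_middle and mat between 0.7 and 3.9 N and angle between each of tin_middle_center, tin_right_center's own z axis and vertical below 0.1 rad and height (world z) of each of tin_middle_center, tin_right_center below 0.052 m and contact force between the fingers and tin_middle below 0.1 N and contact force between tin_right and mat between 0.7 and 3.9 N and contact force between the fingers and tin_right below 0.1 N and contact force between tin_left and mat below 0.1 N) or (height (world z) of tin_middle_center above 0.184 m and contact force between the fingers and tin_middle above 0.5 N and angle between tin_middle_center's own z axis and vertical below 0.25 rad and linear speed of each of tin_middle, tin_left, tin_right below 0.03 m/s and contact force between tin_left and mat between 0.7 and 3.9 N and angle between each of tin_left_center, tin_right_center's own z axis and vertical below 0.1 rad and height (world z) of each of tin_left_center, tin_right_center below 0.052 m and contact force between the fingers and tin_left below 0.1 N and contact force between tin_right and mat between 0.7 and 3.9 N and contact force between the fingers and tin_right below 0.1 N and contact force between tin_middle and mat below 0.1 N) or (height (world z) of tin_right_center above 0.184 m and contact force between the fingers and tin_right above 0.5 N and angle between tin_right_center's own z axis and vertical below 0.25 rad and linear speed of each of tin_right, tin_left, tin_middle below 0.03 m/s and contact force between tin_left and mat between 0.7 and 3.9 N and angle between each of tin_left_center, tin_middle_center's own z axis and vertical below 0.1 rad and height (world z) of each of tin_left_center, tin_middle_center below 0.052 m and contact force between the fingers and tin_left below 0.1 N and contact force between tin_middle and mat between 0.7 and 3.9 N and contact force between the fingers and tin_middle below 0.1 N and contact force between tin_right and mat below 0.1 N))); the arm keeps its last pose, push and grip.
It fails at once if a tin is tipped by more than 0.6 rad (angle between any of tin_left_center, tin_middle_center, tin_right_center's own z axis and vertical above 0.6 rad).
It fails at once if the breaker, tape roll, terminal strip, screwdriver or contactor is moved by more than 30 mm (distance of any of breaker_c, tape_c, strip_c, driver_c, contactor_c from where it was at the start of the episode above 0.03 m).
It also fails if it takes over 72 s, if anything falls off the work surface, if the arm or the gripper's body presses on something with over 40 N, if the wrist force passes 120 N, or if a joint passes its speed limit or range.

## Robot

A 6-joint arm with a two-finger parallel gripper is mounted at the origin on the work surface. World frame = base frame: x ahead of the robot, y to its left, z up, the work surface at z = 0. Lengths are in m, angles in rad, forces in N, time in s.
With the tool pointing down it reaches from about 0.3 to 0.85 m from the base axis. Payload 5.4 kg.
Tool frame: the origin (TCP) lies between the finger pads; the fingertips stand 19 mm ahead of it and the grasp point (between the pads) is the TCP; z points along the fingers, y is the line along which they close (so a half turn about z gives the same grasp; the last joint's range is limited). The gripper opens to 85 mm and grips with 20 to 120 N. Pads are 22 mm wide; open, the fingers measure 114 mm over their backs; the gripper's body (76 mm by 85 mm) begins 54 mm behind the grasp point. The pads swing forward as they close: fully open they stand 13 mm farther back than shut.
Start: joints at [0.974, 0.158, 1.597, -0, 1.386, -0.21], TCP at [0.217, 0.532, 0.25] pointing down, gripper open.
Joint ranges: [-2.91, 2.91], [-0.94, 2.29], [0.18, 2.7], [-1.29, 4.43], [0.17, 2.64], [-3, 3]. Speed limits (rad/s): [2.57, 2.57, 3.14, 3.14, 3.14, 3.14].

## Interface

Orientations are given as a 3x3 rotation matrix whose columns are the frame's x, y, z axes.
In Python, from bench import r gives the robot as it stands. The module is installed in compiled form; this text tells all that it offers.
- The arm moves only by the tool send_rows, never from a script. Its argument "moves" is a list of rows, each a list of 7 numbers: the closure, from -1 (fully open) to 1 (shut), then the shift along the tool's x, y, z in mm, then the turn, a rotation vector about the tool's x, y, z in degrees. In form: [[grip, dx, dy, dz, wx, wy, wz], ...]. A call has 1 to 12 rows; each row shifts and turns the commanded pose from where the row before left it, along the tool's axes as they then stand; what a row does not reach is not made up. A row lasts 1/12 s, in which the tool goes at most 41.7 mm and 7.16 degrees, less where a joint would pass 70% of its speed; a pose out of reach is approached as far as the arm can. A call is refused whole if a number of a shift passes 41.7 or a number of a turn 7.16, either way. A call with a gripper value outside its range is refused whole. The fingers move at their own pace and stop on an object; the grip force is fixed at half the most. Time passes only in rows, so rows that do not move let the fingers close. It gives the time, the measured TCP pose, the force and the opening at its end, in the units of the state.
- r.get_state(): the state, without advancing time (a new reading comes with each control period).
- r.get_image(name): name is "side" or "top" or "wrist"; returns a dict with "frame" (480x640x3 uint8, red, green, blue), "z_map" (480x640 float32, m along the optical axis (not along the pixel's ray), 0 where there is no reading), "intrinsics" (3x3 intrinsics, pixels), "D" ([k1, k2, p1, p2, k3] as OpenCV has them; the pictures are not rectified), "world_to_cam" (4x4, takes a point from world to camera coordinates). Camera axes: x right, y up, looking along -z (the intrinsics and any distortion apply to the point x, -y, -z); pixel columns grow to the right and rows downward; lengths in m; the calibration is good to about 2 mm. A picture is of the moment at which its call begins.
- r.sign_off(): hands the job in, once; it reports no verdict.
The state is a dict: "time_s": time; "joints": joint angles; "joint_velocities": joint speeds; "effort": joint torques, N m; "tool_pos": TCP position; "eef_rot": TCP orientation; "force": force on the tool from outside, world axes, zero at the start; "wrist_torque": the same for the moment, N m; "width": finger opening in m.
Only numpy, scipy, OpenCV 4.12 (cv2) and the standard library are available. Lean on these libraries where they do the work, as an engineer would, in place of code of your own. Each camera call takes 0.05 s, during which the arm holds its last target. There are 200 camera calls.

## Working session

There is one attempt and no reset: what is moved stays moved. The work goes in short steps, Python scripts to look and compute and a tool call to move; the robot and the scene stay as the last step left them, time stands still between calls to the robot, and variables do not carry over. Pictures are saved under pics/ and viewed, on a budget of 10 in all, crops included, one or two more only if the job needs it, and the job is handed in when it is done.

Besides the shell and the picture viewer there is one more tool, called after "Request:" as name(argument=value, ...), one argument or row to a line, values as JSON. send_rows: Moves the arm, as the interface text tells. Its arguments: {"type":"object","properties":{"moves":{"type":"array"}},"required":["moves"]}

```bash
mkdir -p pics
cat > h.py <<'E'
import numpy as np, cv2
from bench import r
def save(im,name): cv2.imwrite('pics/'+name,cv2.cvtColor(im,cv2.COLOR_RGB2BGR))
def world(im,uv,z=None):
    # cast pixels to world; z plane or depth if None
    uv=np.float64(uv).reshape(-1,1,2); n=cv2.undistortPoints(uv,im['intrinsics'],np.array(im['D'])).reshape(-1,2)
    d=np.c_[n[:,0],-n[:,1],-np.ones(len(n))]
    T=np.linalg.inv(im['world_to_cam']); D=d@T[:3,:3].T; o=T[:3,3]
    if z is None:
        p=uv.reshape(-1,2).round().astype(int); s=im['z_map'][p[:,1],p[:,0]]
    else: s=(z-o[2])/D[:,2]
    return o+D*np.asarray(s)[:,None]
E
python3 - <<'E'
from h import *
a=r.get_image('top');b=r.get_image('side')
save(a['frame'],'top0.png');save(b['frame'],'side0.png')
np.savez('top0.npz',**a)
s=r.get_state();print(s)
for i in(a,b):print(np.linalg.inv(i['world_to_cam'])[:3].round(3).tolist())
E
```

```text
{'time_s': 0.1, 'joints': array([ 9.73884410e-01,  1.59028307e-01,  1.59815116e+00, -2.39547012e-05,
        1.38620066e+00, -2.10094192e-01]), 'joint_velocities': array([-0.00033427, -0.00034275, -0.00411592,  0.00019471,  0.00033978,
        0.00074064]), 'effort': array([-7.16077775e-04, -3.96989357e+01, -3.32339036e+01, -2.75790208e-04,
        4.20804805e-03,  6.46809283e-06]), 'tool_pos': array([0.21663275, 0.53205766, 0.24936912]), 'eef_rot': array([[-9.26115733e-01,  3.77238225e-01, -9.85242035e-04],
       [ 3.77239349e-01,  9.26114598e-01, -1.49160367e-03],
       [ 3.49757112e-04, -1.75306969e-03, -9.99998402e-01]]), 'force': array([-0.53259109,  0.55393276, -0.96021783]), 'wrist_torque': array([-0.0259697 , -0.01173692, -0.00616406]), 'width': 0.08538815619145569}
[[-0.023, 0.996, -0.089, 0.397], [-1.0, -0.022, 0.015, 0.0], [0.013, 0.089, 0.996, 1.391]]
[[-0.997, 0.053, -0.056, 0.443], [-0.075, -0.496, 0.865, 0.935], [0.018, 0.867, 0.498, 0.624]]
```

View pics/top0.png

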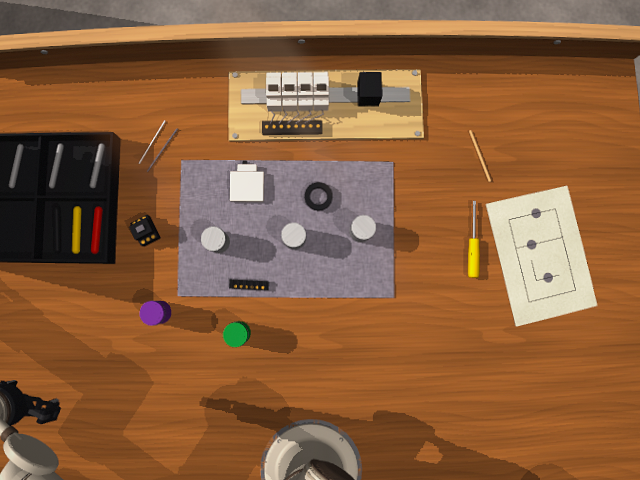

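View pics/side0.png

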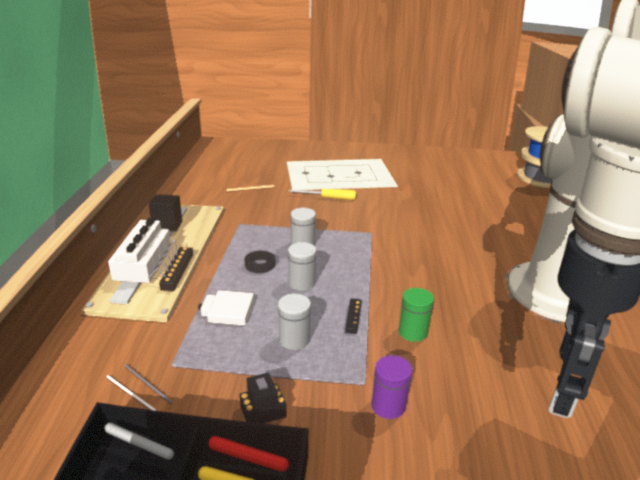

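The top view shows three grey tins at pixels (213,239), (293,235) and (363,228), all on the mat. The green (236,334) and purple (155,313) look-alikes stand off the mat, so the grey ones fit the description. The breaker is at (247,185), the tape at (319,196) and the strip at (249,285). I'll measure the lids and make one confirming crop.

Run:
```python
from h import *
a=dict(np.load('top0.npz'))
v,u=np.mgrid[0:480,0:640]; W=world(a,np.c_[u.ravel(),v.ravel()]).reshape(480,640,3)
m=((W[...,2]>.073)&(W[...,2]<.095)).astype(np.uint8)
hsv=cv2.cvtColor(a['frame'],cv2.COLOR_RGB2HSV)
m[(u<185)|(u>392)|(v<205)|(v>290)|(hsv[...,1]>60)]=0
n,l,st,c=cv2.connectedComponentsWithStats(m)
for i in range(1,n):
    if st[i,4]<60: continue
    cn=cv2.findContours((l==i).astype(np.uint8),0,1)[0][0]
    (x,y),R=cv2.minEnclosingCircle(cn)
    p=world(a,[c[i]],.084)[0]; q=world(a,cn.reshape(-1,2),.084); z=np.median(W[l==i][:,2])
    print(c[i].round(1),(round(x,1),round(y,1)),st[i],p.round(4),'zmed',z.round(4),'ext',np.ptp(q[:,:2],axis=0).round(4))
for n_,uv,z in(('breaker',(247,185),.022),('tape',(319,196),.022),('strip',(249,285),.022),('contactor',(145,230),.062),('matcorners',[(181,160),(394,161),(394,297),(178,296)],.004)):print(n_,world(a,uv,z).round(3).tolist())
save(cv2.resize(a['frame'][150:350,130:410],None,fx=2.8,fy=2.8,interpolation=2),'crop1.png')
```

```text
[363.5 227.4] (363.4, 227.4) [352 215  24  25 474] [ 0.5443 -0.1284  0.084 ] zmed 0.0838 ext [0.053 0.051]
[293.5 235. ] (293.5, 235.0) [282 223  24  25 479] [0.5309 0.0251 0.084 ] zmed 0.0841 ext [0.0528 0.0505]
[212.9 238.8] (213.0, 238.8) [201 227  25  25 489] [0.5265 0.2014 0.084 ] zmed 0.0841 ext [0.053  0.0528]
breaker [[0.655, 0.131, 0.022]]
tape [[0.626, -0.034, 0.022]]
strip [[0.425, 0.13, 0.022]]
contactor [[0.552, 0.358, 0.062]]
matcorners [[0.723, 0.289, 0.004], [0.709, -0.213, 0.004], [0.39, -0.202, 0.004], [0.404, 0.296, 0.004]]
```

View pics/crop1.png

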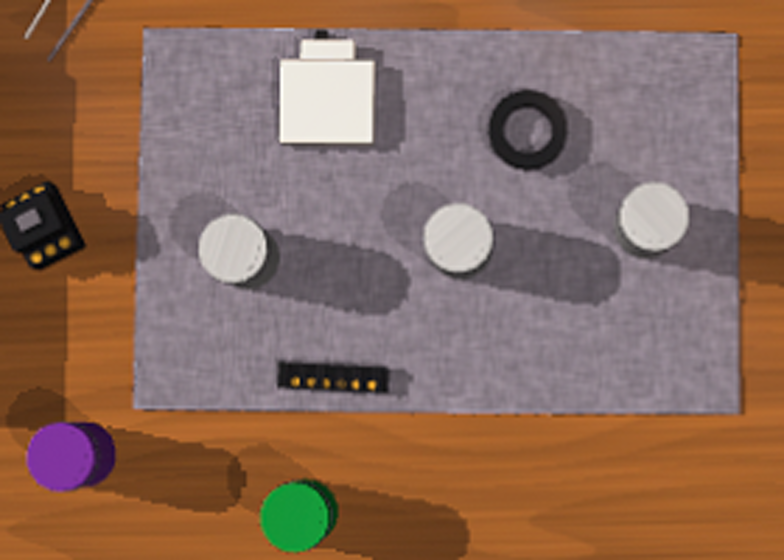

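The crop confirms three grey tins in a row on the mat. Lid height is 0.084 and diameter about 53 mm, both as given. Moving above the left tin now.

Request:
send_rows(
  moves=[
    [-1,-34.3,-15.8,0,0,0,0],
    [-1,-34.3,-15.8,0,0,0,0],
    [-1,-34.3,-15.8,0,0,0,0],
    [-1,-34.3,-15.8,0,0,0,0],
    [-1,-34.3,-15.8,0,0,0,0],
    [-1,-34.3,-15.8,0,0,0,0],
    [-1,-34.3,-15.8,0,0,0,0],
    [-1,-34.3,-15.8,0,0,0,0],
    [-1,-34.3,-15.8,0,0,0,0],
    [-1,-34.3,-15.8,0,0,0,0],
    [-1,-34.3,-15.8,0,0,0,0],
    [-1,-34.3,-15.8,0,0,0,0],
  ],
)

```text
time_s: 1.1
tool_pos: [0.5273, 0.2, 0.2499]
eef_rot: [[-0.926, 0.377, -0.001], [0.377, 0.926, -0.0], [0.001, -0.0, -1.0]]
force: [1.7, -0.4, 0.1]
width: 0.0854
```

Request:
send_rows(
  moves=[
    [-1,0,0,20,0,0,0],
    [-1,0,0,20,0,0,0],
    [-1,0,0,20,0,0,0],
    [-1,0,0,20,0,0,0],
    [-1,0,0,20,0,0,0],
    [-1,0,0,0,0,0,0],
    [-1,0,0,0,0,0,0],
    [-1,0,0,0,0,0,0],
    [-1,0,0,0,0,0,0],
  ],
)

```text
time_s: 1.85
tool_pos: [0.5277, 0.2019, 0.1521]
eef_rot: [[-0.926, 0.377, 0.003], [0.377, 0.926, 0.0], [-0.003, 0.002, -1.0]]
force: [1.2, 0.0, 0.4]
width: 0.0855
```

```bash
cat > wrist.py <<'E'
# check from near: tin lids seen by the wrist camera -> world; and tool shift in mm to each
import sys
from h import *
s=r.get_state(); a=r.get_image('wrist')
if len(sys.argv)>1: save(a['frame'],sys.argv[1])
v,u=np.mgrid[0:480,0:640]; W=world(a,np.c_[u.ravel(),v.ravel()]).reshape(480,640,3)
hsv=cv2.cvtColor(a['frame'],cv2.COLOR_RGB2HSV)
m=((abs(W[...,2]-.084)<.006)&(a['z_map']>0)&(hsv[...,1]<70)).astype(np.uint8)
m=cv2.morphologyEx(m,cv2.MORPH_OPEN,np.ones((5,5)))
n,l,st,c=cv2.connectedComponentsWithStats(m)
print('t',s['time_s'],'tcp',s['tool_pos'].round(4),'F',s['force'].round(2),'w',round(s['width'],4),'q',s['joints'].round(2)); print(s['eef_rot'].round(3).tolist())
for i in range(1,n):
    if st[i,4]<300: continue
    cn=max(cv2.findContours((l==i).astype(np.uint8),0,1)[0],key=len)
    q=world(a,cn.reshape(-1,2),.084)[:,:2].astype(np.float32); (x,y),R=cv2.minEnclosingCircle(q)
    d=s['eef_rot'].T@(np.array([x,y,.05])-s['tool_pos'])*1e3
    print('lid',st[i].tolist(),np.round((x,y,R),4),'shift mm',d.round(1),'z',np.median(W[l==i][:,2]).round(4))
E
python3 wrist.py w1.png
```

```text
t 1.85 tcp [0.5277 0.2019 0.1521] F [1.24 0.   0.35] w 0.0855 q [ 0.15  0.23  1.72  0.    1.19 -1.03]
[[-0.926, 0.377, 0.003], [0.377, 0.926, 0.0], [-0.003, 0.002, -1.0]]
lid [270, 218, 92, 88, 6293] [0.5284 0.2032 0.027 ] shift mm [  0.    1.3 102.1] z 0.0836
lid [27, 327, 84, 46, 2603] [0.5315 0.0299 0.0283] shift mm [ -68.1 -158.   102. ] z 0.0835
```

View pics/w1.png

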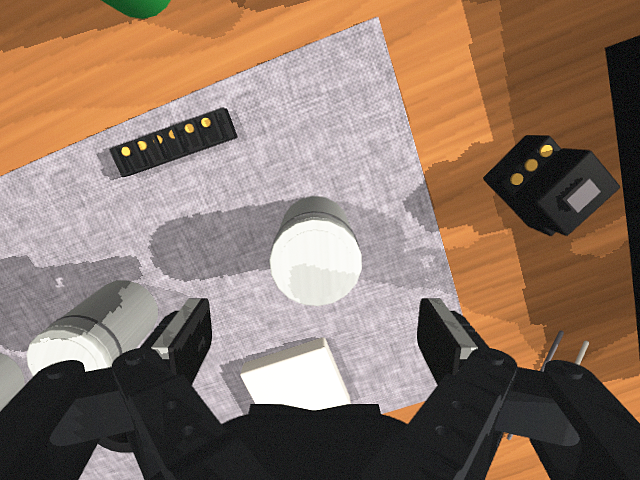

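The wrist view shows the left lid at (316,262), centred between the pads to about 1 mm. Nothing stands in the way of the fingers, so I'll descend, pause to read the empty force, then close.

Request:
send_rows(
  moves=[
    [-1,0,1,17,0,0,0],
    [-1,0,0,17,0,0,0],
    [-1,0,0,17,0,0,0],
    [-1,0,0,17,0,0,0],
    [-1,0,0,17,0,0,0],
    [-1,0,0,15,0,0,0],
    [-1,0,0,0,0,0,0],
    [-1,0,0,0,0,0,0],
    [-1,0,0,0,0,0,0],
    [-1,0,0,0,0,0,0],
  ],
)

```text
time_s: 2.73
tool_pos: [0.5283, 0.2028, 0.0521]
eef_rot: [[-0.926, 0.377, 0.003], [0.377, 0.926, 0.0], [-0.003, 0.002, -1.0]]
force: [0.4, -0.5, 0.3]
width: 0.0853
```

Request:
send_rows(
  moves=[
    [1,0,0,0,0,0,0],
    [1,0,0,0,0,0,0],
    [1,0,0,0,0,0,0],
    [1,0,0,0,0,0,0],
    [1,0,0,0,0,0,0],
    [1,0,0,0,0,0,0],
    [1,0,0,0,0,0,0],
    [1,0,0,0,0,0,0],
    [1,0,0,0,0,0,0],
    [1,0,0,0,0,0,0],
  ],
)

```text
time_s: 3.57
tool_pos: [0.5279, 0.2028, 0.0514]
eef_rot: [[-0.926, 0.377, 0.002], [0.377, 0.926, 0.0], [-0.002, 0.001, -1.0]]
force: [0.2, -0.0, 6.2]
width: 0.0535
```

Gripped at 53.5 mm, which is the tin's diameter. Lifting 80 mm, holding, and reading the force.

Request:
send_rows(
  moves=[
    [1,0,0,-8,0,0,0],
    [1,0,0,-14,0,0,0],
    [1,0,0,-18,0,0,0],
    [1,0,0,-18,0,0,0],
    [1,0,0,-14,0,0,0],
    [1,0,0,-8,0,0,0],
    [1,0,0,0,0,0,0],
    [1,0,0,0,0,0,0],
    [1,0,0,0,0,0,0],
    [1,0,0,0,0,0,0],
  ],
)

```text
time_s: 4.4
tool_pos: [0.5259, 0.2024, 0.1288]
eef_rot: [[-0.926, 0.377, -0.003], [0.377, 0.926, -0.0], [0.002, -0.001, -1.0]]
force: [-0.1, -1.0, -1.8]
width: 0.0537
```

Request:
send_rows(
  moves=[
    [1,0,0,0,0,0,0],
    [1,0,0,0,0,0,0],
    [1,0,0,0,0,0,0],
  ],
)

```text
time_s: 4.65
tool_pos: [0.5267, 0.2025, 0.1298]
eef_rot: [[-0.926, 0.377, -0.001], [0.377, 0.926, -0.0], [0.001, -0.0, -1.0]]
force: [0.1, 0.1, -1.9]
width: 0.0535
```

```bash
cat > feel.py <<'E'
from h import *
F=[];E=[]
for _ in range(6):
    r.get_image('wrist'); s=r.get_state(); F.append(s['force']); E.append(s['effort'])
F=np.array(F);print('t',s['time_s'],'F',F.mean(0).round(2),'sd',F.std(0).round(2),'eff',np.mean(E,0).round(2),'tcp',s['tool_pos'].round(4),'w',round(s['width'],4))
E
python3 feel.py
```

```text
t 4.95 F [-0.23 -0.18 -1.45] sd [0.34 0.44 0.63] eff [ -0.   -41.1  -30.73  -0.     0.    -0.  ] tcp [0.527  0.2026 0.1303] w 0.0535
```

The left tin reads about -1.5 N, so it is light. Lowering it back.

Request:
send_rows(
  moves=[
    [1,0,0,8,0,0,0],
    [1,0,0,14,0,0,0],
    [1,0,0,16,0,0,0],
    [1,0,0,16,0,0,0],
    [1,0,0,12,0,0,0],
    [1,0,0,7,0,0,0],
    [1,0,0,3,0,0,0],
    [1,0,0,2,0,0,0],
    [1,0,0,0,0,0,0],
    [1,0,0,0,0,0,0],
    [1,0,0,0,0,0,0],
  ],
)

```text
time_s: 5.87
tool_pos: [0.5277, 0.2027, 0.0532]
eef_rot: [[-0.926, 0.377, 0.002], [0.377, 0.926, 0.0], [-0.002, 0.001, -1.0]]
force: [-0.2, 0.7, -0.5]
width: 0.0536
```

Request:
send_rows(
  moves=[
    [1,0,0,1,0,0,0],
    [1,0,0,0,0,0,0],
    [1,0,0,0,0,0,0],
  ],
)

```text
time_s: 6.12
tool_pos: [0.5271, 0.2026, 0.0515]
eef_rot: [[-0.926, 0.377, 0.0], [0.377, 0.926, 0.0], [-0.0, 0.0, -1.0]]
force: [1.0, 0.4, -1.6]
width: 0.0535
```

Request:
send_rows(
  moves=[
    [1,0,0,1,0,0,0],
    [1,0,0,0,0,0,0],
    [1,0,0,0,0,0,0],
  ],
)

```text
time_s: 6.37
tool_pos: [0.5271, 0.2026, 0.0514]
eef_rot: [[-0.926, 0.377, -0.0], [0.377, 0.926, -0.0], [-0.0, -0.0, -1.0]]
force: [-3.3, -1.6, 7.1]
width: 0.0532
```

Contact shows as +7 N, so the tin is on the mat. Opening, then rising.

Request:
send_rows(
  moves=[
    [-1,0,0,0,0,0,0],
    [-1,0,0,0,0,0,0],
    [-1,0,0,0,0,0,0],
    [-1,0,0,0,0,0,0],
    [-1,0,0,0,0,0,0],
    [-1,0,0,0,0,0,0],
    [-1,0,0,0,0,0,0],
    [-1,0,0,0,0,0,0],
  ],
)

```text
time_s: 7.03
tool_pos: [0.527, 0.2026, 0.0503]
eef_rot: [[-0.926, 0.377, -0.0], [0.377, 0.926, 0.0], [0.0, -0.0, -1.0]]
force: [0.1, 0.8, 0.6]
width: 0.0852
```

Request:
send_rows(
  moves=[
    [-1,0,0,-15,0,0,0],
    [-1,0,0,-20,0,0,0],
    [-1,0,0,-25,0,0,0],
    [-1,0,0,-25,0,0,0],
    [-1,0,0,-20,0,0,0],
    [-1,0,0,-15,0,0,0],
    [-1,0,0,0,0,0,0],
    [-1,0,0,0,0,0,0],
    [-1,0,0,0,0,0,0],
  ],
)

```text
time_s: 7.78
tool_pos: [0.5262, 0.2024, 0.1689]
eef_rot: [[-0.926, 0.377, -0.002], [0.377, 0.926, -0.0], [0.002, -0.001, -1.0]]
force: [0.5, 0.3, 0.3]
width: 0.0853
```

```bash
python3 wrist.py; python3 feel.py
```

```text
t 7.7833 tcp [0.5262 0.2024 0.1689] F [0.49 0.32 0.32] w 0.0853 q [ 0.15  0.21  1.71  0.    1.23 -1.03]
[[-0.926, 0.377, -0.002], [0.377, 0.926, -0.0], [0.002, -0.001, -1.0]]
lid [274, 214, 84, 82, 5379] [0.5282 0.2031 0.027 ] shift mm [ -1.8   1.5 118.9] z 0.0836
lid [47, 316, 77, 55, 3017] [0.5313 0.0297 0.028 ] shift mm [ -70.1 -157.9  118.9] z 0.0836
t 8.1333 F [ 0.07  0.25 -0.06] sd [0.65 0.57 0.53] eff [ 1.000e-02 -3.971e+01 -3.130e+01 -0.000e+00  1.000e-02 -0.000e+00] tcp [0.5267 0.2025 0.1697] w 0.0856
```

The left tin stands unmoved and the empty reading is about 0 N, so it weighs about 0.15 kg. On to the middle tin.

Request:
send_rows(
  moves=[
    [-1,-8.7,-20,0,0,0,0],
    [-1,-8.7,-20,0,0,0,0],
    [-1,-8.7,-20,0,0,0,0],
    [-1,-8.7,-20,0,0,0,0],
    [-1,-8.7,-20,0,0,0,0],
    [-1,-8.7,-20,0,0,0,0],
    [-1,-8.7,-20,0,0,0,0],
    [-1,-8.7,-20,0,0,0,0],
    [-1,0,0,10,0,0,0],
    [-1,0,0,10,0,0,0],
    [-1,0,0,0,0,0,0],
    [-1,0,0,0,0,0,0],
  ],
)

```text
time_s: 9.13
tool_pos: [0.53, 0.0292, 0.1489]
eef_rot: [[-0.926, 0.376, -0.003], [0.376, 0.926, 0.001], [0.003, -0.0, -1.0]]
force: [0.1, -0.2, -0.6]
width: 0.0851
```

```bash
python3 wrist.py
```

```text
t 9.1333 tcp [0.53   0.0292 0.1489] F [ 0.13 -0.22 -0.61] w 0.0851 q [-0.17  0.15  1.82  0.    1.18 -1.36]
[[-0.926, 0.376, -0.003], [0.376, 0.926, 0.001], [0.003, -0.0, -1.0]]
lid [560, 94, 80, 103, 6723] [0.5285 0.1989 0.0278] shift mm [ 64.9 156.7  99. ] z 0.0837
lid [266, 226, 92, 88, 6363] [0.5328 0.0269 0.0271] shift mm [-3.8 -1.1 98.9] z 0.0836
lid [60, 334, 67, 37, 1592] [ 0.5331 -0.1206  0.0225] shift mm [ -59.5 -137.6   98.8] z 0.0834
```

Request:
send_rows(
  moves=[
    [-1,-3,-1,16,0,0,0],
    [-1,0,0,17,0,0,0],
    [-1,0,0,17,0,0,0],
    [-1,0,0,17,0,0,0],
    [-1,0,0,17,0,0,0],
    [-1,0,0,13,0,0,0],
    [-1,0,0,0,0,0,0],
    [-1,0,0,0,0,0,0],
    [-1,0,0,0,0,0,0],
  ],
)

```text
time_s: 9.93
tool_pos: [0.5344, 0.0264, 0.0544]
eef_rot: [[-0.926, 0.377, 0.002], [0.377, 0.926, -0.0], [-0.002, 0.0, -1.0]]
force: [1.2, 0.1, 0.1]
width: 0.085
```

Request:
send_rows(
  moves=[
    [1,0,0,0,0,0,0],
    [1,0,0,0,0,0,0],
    [1,0,0,0,0,0,0],
    [1,0,0,0,0,0,0],
    [1,0,0,0,0,0,0],
    [1,0,0,0,0,0,0],
    [1,0,0,0,0,0,0],
    [1,0,0,0,0,0,0],
    [1,0,0,0,0,0,0],
    [1,0,0,0,0,0,0],
  ],
)

```text
time_s: 10.77
tool_pos: [0.5342, 0.0258, 0.0546]
eef_rot: [[-0.926, 0.377, 0.001], [0.377, 0.926, -0.0], [-0.002, 0.0, -1.0]]
force: [-1.8, -1.0, 5.3]
width: 0.0531
```

Request:
send_rows(
  moves=[
    [1,0,0,-8,0,0,0],
    [1,0,0,-14,0,0,0],
    [1,0,0,-18,0,0,0],
    [1,0,0,-18,0,0,0],
    [1,0,0,-14,0,0,0],
    [1,0,0,-8,0,0,0],
    [1,0,0,0,0,0,0],
    [1,0,0,0,0,0,0],
    [1,0,0,0,0,0,0],
    [1,0,0,0,0,0,0],
    [1,0,0,0,0,0,0],
    [1,0,0,0,0,0,0],
  ],
)

```text
time_s: 11.77
tool_pos: [0.533, 0.0262, 0.1325]
eef_rot: [[-0.926, 0.377, -0.001], [0.377, 0.926, 0.0], [0.001, -0.0, -1.0]]
force: [0.6, 0.2, -5.1]
width: 0.0534
```

```bash
python3 feel.py
```

```text
t 12.0667 F [ 0.19 -0.04 -5.35] sd [0.29 0.47 0.47] eff [ 0.000e+00 -3.972e+01 -3.222e+01  0.000e+00  1.000e-02  0.000e+00] tcp [0.5335 0.0261 0.1333] w 0.0532
```

The middle tin reads -5.35 N, about 0.55 kg. It goes back down, since the right one must still be lifted.

Request:
send_rows(
  moves=[
    [1,0,0,8,0,0,0],
    [1,0,0,14,0,0,0],
    [1,0,0,16,0,0,0],
    [1,0,0,16,0,0,0],
    [1,0,0,12,0,0,0],
    [1,0,0,7,0,0,0],
    [1,0,0,3,0,0,0],
    [1,0,0,2,0,0,0],
    [1,0,0,1,0,0,0],
    [1,0,0,0,0,0,0],
    [1,0,0,0,0,0,0],
    [1,0,0,0,0,0,0],
  ],
)

```text
time_s: 13.07
tool_pos: [0.534, 0.026, 0.055]
eef_rot: [[-0.926, 0.377, 0.001], [0.377, 0.926, -0.0], [-0.001, 0.0, -1.0]]
force: [0.0, -0.5, -4.6]
width: 0.0534
```

Request:
send_rows(
  moves=[
    [1,0,0,1,0,0,0],
    [1,0,0,0,0,0,0],
    [1,0,0,0,0,0,0],
  ],
)

```text
time_s: 13.32
tool_pos: [0.5341, 0.0259, 0.0547]
eef_rot: [[-0.926, 0.377, 0.001], [0.377, 0.926, -0.0], [-0.001, 0.0, -1.0]]
force: [-3.6, 0.2, 6.2]
width: 0.0532
```

Request:
send_rows(
  moves=[
    [-1,0,0,0,0,0,0],
    [-1,0,0,0,0,0,0],
    [-1,0,0,0,0,0,0],
    [-1,0,0,0,0,0,0],
    [-1,0,0,0,0,0,0],
    [-1,0,0,0,0,0,0],
    [-1,0,0,0,0,0,0],
    [-1,0,0,0,0,0,0],
  ],
)

```text
time_s: 13.98
tool_pos: [0.5334, 0.0261, 0.0532]
eef_rot: [[-0.926, 0.377, -0.0], [0.377, 0.926, 0.0], [0.0, -0.0, -1.0]]
force: [0.8, -0.0, 0.0]
width: 0.0855
```

Request:
send_rows(
  moves=[
    [-1,0,0,-15,0,0,0],
    [-1,0,0,-20,0,0,0],
    [-1,0,0,-25,0,0,0],
    [-1,0,0,-25,0,0,0],
    [-1,0,0,-20,0,0,0],
    [-1,0,0,-10,0,0,0],
    [-1,0,0,0,0,0,0],
    [-1,0,0,0,0,0,0],
  ],
)

```text
time_s: 14.65
tool_pos: [0.5334, 0.0261, 0.1679]
eef_rot: [[-0.926, 0.377, -0.0], [0.377, 0.926, -0.0], [0.0, -0.0, -1.0]]
force: [0.4, -0.5, -0.7]
width: 0.0853
```

Request:
send_rows(
  moves=[
    [-1,-9.8,-19.8,0,0,0,0],
    [-1,-9.8,-19.8,0,0,0,0],
    [-1,-9.8,-19.8,0,0,0,0],
    [-1,-9.8,-19.8,0,0,0,0],
    [-1,-9.8,-19.8,0,0,0,0],
    [-1,-9.8,-19.8,0,0,0,0],
    [-1,-9.8,-19.8,0,0,0,0],
    [-1,0,0,10,0,0,0],
    [-1,0,0,0,0,0,0],
    [-1,0,0,0,0,0,0],
    [-1,0,0,0,0,0,0],
  ],
)

```text
time_s: 15.57
tool_pos: [0.544, -0.127, 0.1571]
eef_rot: [[-0.926, 0.376, -0.002], [0.376, 0.926, 0.001], [0.002, 0.0, -1.0]]
force: [-0.0, -0.4, -0.1]
width: 0.0853
```

```bash
python3 wrist.py
```

```text
t 15.5667 tcp [ 0.544  -0.127   0.1571] F [-0.01 -0.36 -0.13] w 0.0853 q [-0.45  0.21  1.73  0.    1.2  -1.63]
[[-0.926, 0.376, -0.002], [0.376, 0.926, 0.001], [0.002, 0.0, -1.0]]
lid [513, 93, 99, 100, 7577] [0.5331 0.0244 0.0279] shift mm [ 66.9 136.1 107.4] z 0.0837
lid [270, 220, 90, 85, 5969] [ 0.5462 -0.1272  0.0271] shift mm [ -2.4   0.5 107.1] z 0.0836
```

Request:
send_rows(
  moves=[
    [-1,-2,0.5,17,0,0,0],
    [-1,0,0,18,0,0,0],
    [-1,0,0,18,0,0,0],
    [-1,0,0,18,0,0,0],
    [-1,0,0,18,0,0,0],
    [-1,0,0,15,0,0,0],
    [-1,0,0,0,0,0,0],
    [-1,0,0,0,0,0,0],
    [-1,0,0,0,0,0,0],
  ],
)

```text
time_s: 16.37
tool_pos: [0.5476, -0.1284, 0.0555]
eef_rot: [[-0.926, 0.377, 0.002], [0.377, 0.926, -0.001], [-0.002, -0.0, -1.0]]
force: [0.7, -0.4, 0.0]
width: 0.0852
```

Request:
send_rows(
  moves=[
    [1,0,0,0,0,0,0],
    [1,0,0,0,0,0,0],
    [1,0,0,0,0,0,0],
    [1,0,0,0,0,0,0],
    [1,0,0,0,0,0,0],
    [1,0,0,0,0,0,0],
    [1,0,0,0,0,0,0],
    [1,0,0,0,0,0,0],
    [1,0,0,0,0,0,0],
    [1,0,0,0,0,0,0],
  ],
)

```text
time_s: 17.2
tool_pos: [0.5478, -0.1287, 0.0558]
eef_rot: [[-0.926, 0.377, 0.002], [0.377, 0.926, -0.001], [-0.002, 0.0, -1.0]]
force: [-0.8, 2.7, 6.6]
width: 0.0528
```

Request:
send_rows(
  moves=[
    [1,0,0,-8,0,0,0],
    [1,0,0,-14,0,0,0],
    [1,0,0,-18,0,0,0],
    [1,0,0,-18,0,0,0],
    [1,0,0,-14,0,0,0],
    [1,0,0,-8,0,0,0],
    [1,0,0,0,0,0,0],
    [1,0,0,0,0,0,0],
    [1,0,0,0,0,0,0],
    [1,0,0,0,0,0,0],
    [1,0,0,0,0,0,0],
    [1,0,0,0,0,0,0],
  ],
)

```text
time_s: 18.2
tool_pos: [0.5463, -0.1283, 0.1335]
eef_rot: [[-0.926, 0.377, -0.001], [0.377, 0.926, 0.001], [0.001, 0.0, -1.0]]
force: [0.4, 0.1, -2.6]
width: 0.0533
```

```bash
python3 feel.py
```

```text
t 18.5 F [-0.2   0.41 -3.05] sd [0.44 0.24 0.47] eff [-0.000e+00 -4.142e+01 -3.141e+01 -0.000e+00  1.000e-02 -0.000e+00] tcp [ 0.5468 -0.1285  0.1343] w 0.0534
```

The right tin reads -3.05 N, about 0.31 kg, so the middle one is heaviest. Setting the right one back.

Request:
send_rows(
  moves=[
    [1,0,0,8,0,0,0],
    [1,0,0,14,0,0,0],
    [1,0,0,16,0,0,0],
    [1,0,0,16,0,0,0],
    [1,0,0,12,0,0,0],
    [1,0,0,7,0,0,0],
    [1,0,0,3,0,0,0],
    [1,0,0,2,0,0,0],
    [1,0,0,1,0,0,0],
    [1,0,0,0,0,0,0],
    [1,0,0,0,0,0,0],
    [1,0,0,0,0,0,0],
  ],
)

```text
time_s: 19.5
tool_pos: [0.5473, -0.1287, 0.0559]
eef_rot: [[-0.926, 0.377, 0.001], [0.377, 0.926, -0.001], [-0.001, -0.0, -1.0]]
force: [0.1, 0.5, -3.0]
width: 0.0529
```

Request:
send_rows(
  moves=[
    [1,0,0,0.5,0,0,0],
    [1,0,0,0,0,0,0],
    [1,0,0,0,0,0,0],
  ],
)

```text
time_s: 19.75
tool_pos: [0.5473, -0.1287, 0.0558]
eef_rot: [[-0.926, 0.377, 0.001], [0.377, 0.926, -0.001], [-0.001, -0.0, -1.0]]
force: [-1.5, 0.5, 4.8]
width: 0.0531
```

Request:
send_rows(
  moves=[
    [-1,0,0,0,0,0,0],
    [-1,0,0,0,0,0,0],
    [-1,0,0,0,0,0,0],
    [-1,0,0,0,0,0,0],
    [-1,0,0,0,0,0,0],
    [-1,0,0,0,0,0,0],
    [-1,0,0,0,0,0,0],
    [-1,0,0,0,0,0,0],
  ],
)

```text
time_s: 20.42
tool_pos: [0.5467, -0.1285, 0.0548]
eef_rot: [[-0.926, 0.377, -0.0], [0.377, 0.926, -0.0], [0.0, -0.0, -1.0]]
force: [-0.6, -0.3, 0.3]
width: 0.0855
```

Request:
send_rows(
  moves=[
    [-1,0,0,-15,0,0,0],
    [-1,0,0,-20,0,0,0],
    [-1,0,0,-25,0,0,0],
    [-1,0,0,-25,0,0,0],
    [-1,0,0,-20,0,0,0],
    [-1,0,0,-10,0,0,0],
    [-1,0,0,0,0,0,0],
    [-1,0,0,0,0,0,0],
  ],
)

```text
time_s: 21.08
tool_pos: [0.5467, -0.1284, 0.1694]
eef_rot: [[-0.926, 0.377, -0.0], [0.377, 0.926, 0.0], [0.0, 0.0, -1.0]]
force: [-0.3, -0.0, -0.5]
width: 0.0854
```

Request:
send_rows(
  moves=[
    [-1,10.2,19.7,0,0,0,0],
    [-1,10.2,19.7,0,0,0,0],
    [-1,10.2,19.7,0,0,0,0],
    [-1,10.2,19.7,0,0,0,0],
    [-1,10.2,19.7,0,0,0,0],
    [-1,10.2,19.7,0,0,0,0],
    [-1,10.2,19.7,0,0,0,0],
    [-1,0,0,10,0,0,0],
    [-1,0,0,0,0,0,0],
    [-1,0,0,0,0,0,0],
    [-1,0,0,0,0,0,0],
  ],
)

```text
time_s: 22.0
tool_pos: [0.5322, 0.0255, 0.1589]
eef_rot: [[-0.926, 0.378, -0.002], [0.378, 0.926, 0.0], [0.002, -0.001, -1.0]]
force: [0.9, 0.1, -0.2]
width: 0.0851
```

```bash
python3 wrist.py
```

```text
t 22.0 tcp [0.5322 0.0255 0.1589] F [ 0.87  0.06 -0.25] w 0.0851 q [-0.18  0.14  1.8  -0.    1.2  -1.36]
[[-0.926, 0.378, -0.002], [0.378, 0.926, 0.0], [0.002, -0.001, -1.0]]
lid [554, 89, 86, 99, 6889] [0.5284 0.199  0.0279] shift mm [ 69.  159.2 108.9] z 0.0837
lid [272, 216, 89, 85, 5906] [0.5329 0.027  0.0271] shift mm [ -0.2   1.7 108.9] z 0.0836
lid [70, 321, 72, 50, 2398] [ 0.5378 -0.124   0.0267] shift mm [ -61.9 -136.2  108.8] z 0.0836
```

Request:
send_rows(
  moves=[
    [-1,0,1,17,0,0,0],
    [-1,0,0,18,0,0,0],
    [-1,0,0,18,0,0,0],
    [-1,0,0,18,0,0,0],
    [-1,0,0,18,0,0,0],
    [-1,0,0,17,0,0,0],
    [-1,0,0,0,0,0,0],
    [-1,0,0,0,0,0,0],
    [-1,0,0,0,0,0,0],
  ],
)

```text
time_s: 22.8
tool_pos: [0.534, 0.0265, 0.055]
eef_rot: [[-0.926, 0.378, 0.002], [0.378, 0.926, -0.0], [-0.002, 0.0, -1.0]]
force: [-0.3, 0.2, -0.0]
width: 0.0857
```

Request:
send_rows(
  moves=[
    [1,0,0,0,0,0,0],
    [1,0,0,0,0,0,0],
    [1,0,0,0,0,0,0],
    [1,0,0,0,0,0,0],
    [1,0,0,0,0,0,0],
    [1,0,0,0,0,0,0],
    [1,0,0,0,0,0,0],
    [1,0,0,0,0,0,0],
    [1,0,0,0,0,0,0],
    [1,0,0,0,0,0,0],
  ],
)

```text
time_s: 23.63
tool_pos: [0.5339, 0.0267, 0.0553]
eef_rot: [[-0.926, 0.377, 0.002], [0.377, 0.926, -0.001], [-0.002, -0.0, -1.0]]
force: [-2.8, -1.0, 5.9]
width: 0.0536
```

Request:
send_rows(
  moves=[
    [1,0,0,-8,0,0,0],
    [1,0,0,-14,0,0,0],
    [1,0,0,-20,0,0,0],
    [1,0,0,-22,0,0,0],
    [1,0,0,-22,0,0,0],
    [1,0,0,-22,0,0,0],
    [1,0,0,-22,0,0,0],
    [1,0,0,-20,0,0,0],
    [1,0,0,-18,0,0,0],
    [1,0,0,-14,0,0,0],
    [1,0,0,-8,0,0,0],
    [1,0,0,0,0,0,0],
  ],
)

```text
time_s: 24.63
tool_pos: [0.5336, 0.0271, 0.2454]
eef_rot: [[-0.926, 0.377, 0.003], [0.377, 0.926, -0.0], [-0.003, 0.001, -1.0]]
force: [0.7, -0.1, -4.4]
width: 0.0534
```

Request:
send_rows(
  moves=[
    [1,0,0,0,0,0,0],
    [1,0,0,0,0,0,0],
    [1,0,0,0,0,0,0],
    [1,0,0,0,0,0,0],
    [1,0,0,0,0,0,0],
    [1,0,0,0,0,0,0],
    [1,0,0,0,0,0,0],
    [1,0,0,0,0,0,0],
    [1,0,0,0,0,0,0],
    [1,0,0,0,0,0,0],
  ],
)

```text
time_s: 25.47
tool_pos: [0.533, 0.0271, 0.2438]
eef_rot: [[-0.926, 0.377, 0.0], [0.377, 0.926, -0.0], [-0.0, -0.0, -1.0]]
force: [0.2, 0.4, -4.6]
width: 0.0532
```

```bash
python3 feel.py; python3 -c "
from h import *
save(r.get_image('side')['frame'],'side1.png')"
```

```text
t 25.7667 F [-0.25  0.38 -5.4 ] sd [0.3  0.54 0.5 ] eff [ -0.   -37.96 -35.55  -0.     0.    -0.  ] tcp [0.533  0.0271 0.2438] w 0.0531
```

View pics/side1.png

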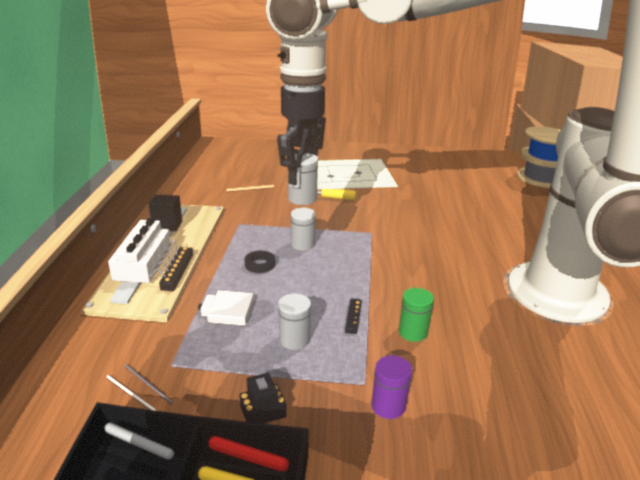

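The side view shows the middle tin upright in the fingers at (302,180). The left tin (294,322) and right tin (303,230) stand upright on the mat, and the other items are where they were. The underside is about 185 mm above the mat.

```bash
python3 -c "
from bench import r
r.sign_off()"
```

```text
the job is handed in; nothing more can be done
```

I lifted the left, middle and right tins in that order, about 80 mm each, and stood each one back on the mat. I then re-lifted the heaviest, the middle one, and handed the job in at about 26 s of the 72 s allowed. The hand-in reports no verdict.

| Tin | Mean vertical force | Approximate weight |
|---|---|---|
| Left | -1.45 N | 0.15 kg |
| Middle | -5.35 N | 0.55 kg |
| Right | -3.05 N | 0.31 kg |

With the gripper empty the force read about 0 N, and the readings scatter by about 0.5 N, so the 2.3 N gap between the middle and right tins is clear.

**Last checks:**
- **Held tin:** the middle tin was still in the gripper. Force was -5.4 N, finger opening 53 mm, and TCP height steady at 0.244 m. By my estimate its underside is about 185 mm above the mat.
- **Scene:** the last side picture shows it upright, the other two standing upright on the mat, and nothing else visibly moved.

Nothing failed. The top and wrist cameras disagreed by about 2 mm on where each tin stood; I used the wrist values for the grasps.

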